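# Clear the top steel tray and peel it off its stack

### The arm

A 6-joint arm with a two-finger parallel gripper is mounted at the origin on a cart in front of the work surface, level with it; the furniture and walls round the work are solid. World frame = base frame: x ahead of the robot, y to its left, z up, the work surface at z = 0. Lengths are in m, angles in rad, forces in N, time in s.
With the tool pointing down it reaches from about 0.3 to 0.775 m from the base axis. Payload 14.6 kg.
Tool frame: the origin (TCP) lies at the very end of the fingers, on their centre line; the grasp point (between the pads) lies 19 mm behind it; z points along the fingers, y is the direction in which the jaws open and shut (so a half turn about z gives the same grasp; the last joint's range is limited). The gripper opens to 94 mm and grips with 3 to 60 N. Pads are 16 mm wide; open, the fingers measure 119 mm over their backs; the gripper's body (75 mm by 177 mm) begins 78 mm behind the grasp point.
Start: joints at [-1.383, 0.3, 1.521, -0, 1.321, -0.067], TCP at [0.139, -0.532, 0.205] pointing down, gripper open.
Joint ranges: [-3.03, 3.03], [-0.79, 2.21], [0.23, 2.52], [-1.04, 4.18], [0, 3.07], [-2.55, 2.55]. Speed limits (rad/s): [2.22, 2.22, 2.57, 3.14, 3.14, 3.14].

### API

Orientations are given as a unit quaternion [w, x, y, z].
In Python, from plant import manip gives the robot as it stands.
- The arm moves only by the tool step_arm, never from a script. Its argument "increments" is a list of rows, each a list of 2 entries, a list of its own where there are three numbers: the shift along the tool's x, y, z in units of 150 mm (1.0 is 150 mm), then the turn, a rotation vector about the tool's x, y, z in units of 90 degrees (1.0 is 90 degrees). A call has exactly 10 rows; each row is the pose to reach, as a shift and turn from the pose commanded when the call began, along the tool's axes at that moment; what a row does not reach only later rows make up. A row lasts 1/10 s, in which the tool goes at most 50 mm and 8.59 degrees, less where a joint would pass 70% of its speed; a pose out of reach is approached as far as the arm can. A call with a number of a shift or a turn outside -1 to 1 is refused whole. A call with a gripper value outside its range is refused whole. "grip" is the finger opening in mm, from 0 to 94, set as the call begins (left out, the last holds). The fingers move at their own pace and stop on an object; "squeeze" is the grip in N (left out, the last holds). Time passes only in rows, so rows that repeat a pose let the fingers close, or fill a call up. It gives the time, the measured TCP pose, the force and the opening at its end, in the units of the state.
- manip.state(): the state, without advancing time (a new reading comes with each control period).
- manip.grab_frame(name): name is "side" or "top"; returns a dict with "frame" (384x512x3 uint8, red, green, blue), "fx", "fy", "cx", "cy" (pixels), "rvec" (rotation vector, rad) and "tvec" (3), from world to camera coordinates, as OpenCV has them. Camera axes: x right, y down, z forward; pixel columns grow to the right and rows downward; lengths in m; the calibration is good to about 2 mm. A picture is of the moment at which its call begins. There is no depth.
- manip.finish_job(): hands the job in, once; it reports no verdict.
The state is a dict: "time_s": time; "q": joint angles; "qd": joint speeds; "tau": joint torques, N m; "position": TCP position; "tool_rot": TCP orientation; "ft_force": force on the tool from outside, world axes, zero at the start; "torque": the same for the moment, N m; "opening": opening from 0.0 (shut) to 1.0 (fully open).
Only numpy, scipy, OpenCV 4.12 (cv2) and the standard library are available. Lean on these libraries where they do the work, as an engineer would, in place of code of your own. Each camera call takes 0.05 s, during which the arm holds its last target.

### The job

Take the amber dropper bottle out of the top steel tray and stand it upright on the small round raised stand. Then peel the empty top tray off the stack it clings to: lift the corner with the blue grip fin first while the opposite corner stays down, so that the trays beneath stay in their holder, and hold the tray out level, in the gripper, over the middle of the green mat, more than a hand's breadth (10 cm) up. Finish while still holding it there; leave the timer and the small flask alone.

Things in the scene. Friction and masses are not known exactly. Their poses are not given: they have to be found in the camera images.
- tray: top tray of the stack, bright steel, loose, 90 g, 142 x 102 mm over its rim flange, 22 mm deep, corners cut off. Origin: centre of its underside; x along its long side, z up. Floor 2 mm thick, about 120 x 80 mm free inside. It sits 12 mm deep, with about 3 mm play, in the tray beneath, whose six smooth sprung dimples snap over a small bead round its foot and hold it down
- tray_fin (a point): middle of the blue upright grip fin outside the tray's -x, -y corner: 76 mm (-x), 56 mm (-y) from the tray's centre, 38 mm above its underside. A plate 10 mm thick, 30 mm long, from 19 to 48 mm above the underside; its length points outward along the tray's (-1,-1,0), so fingers close on the 10 mm along the tray's (1,-1,0). Free air beside and below it
- tray_grip_corner (a point): underside of the top tray at the corner with the fin, 59 mm (-x) and 39 mm (-y) from its centre
- tray_far_corner (a point): underside of the top tray at the corner opposite to the fin (+59, +39 mm). The tray pivots here when the fin corner is lifted; tilted up by 0.1 to 0.2 rad the dimples let go one after another, then it lifts away freely
- holder: fixed grey plastic base, 162 x 122 mm, with a 20 mm high kerb, in which the stack stands; origin: centre of its underside on the worktop; same axes as the tray at the start. The top tray's origin starts 30 mm above the holder's
- stack (a joint): how far (m) the two lower steel trays (one piece, 0.48 kg, rim flange 151 x 111 mm, its top 42 mm above the worktop) have been pulled up in the holder; 0 = fully down. They only go straight up, and drop back. Snapping the top tray out by a straight, level pull takes about 7 N, more than their 4.7 N, so it brings them along
- dropper: amber glass dropper bottle with black dropper cap, 35 mm diameter, 98 mm high, about 70 g, standing near the middle of the top tray; body graspable up to about 50 mm. Origin: centre of its underside, z up
- stand: fixed white round stand, 84 mm foot, thin stem, flat top disc of 60 mm diameter at 68 mm above the worktop. Origin: centre of its underside
- stand_top (a point): centre of the stand's flat top
- mat: fixed flat green square mat with a thin white border line, 160 x 160 x 3 mm, origin at the centre of its underside
- timer: small white timer with buttons, 58 x 58 x 16 mm, bystander. Origin: centre of its underside
- flask: small conical glass flask, 51 mm diameter, 85 mm high, bystander. Origin: centre of its underside
Things that resemble listed ones, but are neither listed nor needed, are in the scene too. Leave any turquoise look-alike of the dropper alone.

How it is judged:
On the way, in this order (a step that is already met when the one before it is completed fails the run):
1. the bottle stands upright on the raised stand, let go, the top tray still seated (distance between dropper and stand_top below 0.015 m and angle between dropper's own z axis and vertical below 0.1 rad and contact force between the fingers and dropper below 0.05 N and linear speed of dropper below 0.03 m/s and z of tray_grip_corner in the frame of holder below 0.034 m), for 0.3 s.
2. the corner with the fin is up by 10 mm or more while the opposite corner is still down (less than 6 mm up) (z of tray_grip_corner in the frame of holder above 0.04 m and z of tray_far_corner in the frame of holder below 0.036 m), for 0.1 s.
At the end, for the whole second after the job is handed in: Fingers alone hold the tray still over the mat (centres within 50 mm), underside over 100 mm up (marked corners over 90 mm), level within 0.22 rad; lower trays down within 3 mm; bottle upright within 0.1 rad on the stand, within 15 mm of its top's middle (horizontal distance between tray and mat below 0.05 m and height (world z) of each of tray_grip_corner, tray_far_corner above 0.09 m and height (world z) of tray above 0.1 m and angle between tray's own z axis and vertical below 0.22 rad and contact force between the fingers and tray above 1 N and linear speed of tray below 0.03 m/s and value of joint stack below 0.003 m and distance between dropper and stand_top below 0.015 m and angle between dropper's own z axis and vertical below 0.1 rad); the arm keeps its last pose, push and grip.
It fails at once if the lower trays are pulled up in the holder by more than 12 mm (value of joint stack above 0.012 m).
It fails at once if the bottle is tipped over (angle between dropper's own z axis and vertical above 0.8 rad).
It fails at once if a bystander is moved by more than 30 mm (distance of any of timer, flask from where it was at the start of the episode above 0.03 m).
It also fails if it takes over 61 s, if anything falls off the work surface, if the arm or the gripper's body presses on something with over 40 N, if the wrist force passes 120 N, or if a joint passes its speed limit or range.

## Working session

There is one attempt and no reset: what is moved stays moved. The work goes in short steps, Python scripts to look and compute and a tool call to move; the robot and the scene stay as the last step left them, time stands still between calls to the robot, and variables do not carry over. Pictures are saved under pics/ and viewed, and the job is handed in when it is done.

Besides the shell and the picture viewer there is one more tool, called after "Call:" as name(argument=value, ...), one argument or row to a line, values as JSON. step_arm: Moves the arm, as the interface text tells. Shifts and turns lie within -1 to 1; 1 stands for 150 mm of shift or 90 degrees of turn. Its arguments: {"type":"object","properties":{"increments":{"type":"array"},"grip":{"type":"number"},"squeeze":{"type":"number"}},"required":["increments"]}

```bash
mkdir -p pics; ls
python3 - <<'E'
from plant import manip
import cv2,pickle
print(manip.state())
d={}
for n in("side","top"):
    f=manip.grab_frame(n); d[n]=f
    cv2.imwrite(f"pics/{n}0.png",f["frame"][:,:,::-1])
    print(n,{k:v for k,v in f.items() if k!="frame"})
pickle.dump(d,open("f0.pkl","wb"))
E
```

```text
pics
{'time_s': 0.0, 'q': array([-1.38263515e+00,  3.00500078e-01,  1.52161580e+00, -2.14904526e-05,
        1.32071657e+00, -6.66055286e-02]), 'qd': array([-4.99909861e-04,  6.73775944e-04, -8.39373954e-04, -2.26254219e-05,
       -5.27000003e-04,  1.76409892e-03]), 'tau': array([ 1.92975247e-03, -5.31812096e+01, -3.52735806e+01,  7.08930963e-02,
        2.44248100e-02, -5.76898401e-05]), 'position': array([ 0.13854649, -0.53197137,  0.20485576]), 'tool_rot': array([-6.18121380e-04,  9.91897176e-01,  1.27041754e-01, -4.80429755e-05]), 'ft_force': array([-0.70268525, -0.96584984, -0.23669768]), 'torque': array([0.02468708, 0.00275175, 0.0162775 ]), 'opening': 0.9982165092720167}
side {'fx': 447.4371852252392, 'fy': 447.4371852252392, 'cx': 261.37963819138065, 'cy': 184.45742157691242, 'rvec': array([ 0.56331371, -2.57458668,  1.3314187 ]), 'tvec': array([0.46639506, 0.18043385, 0.76688031])}
top {'fx': 348.10452391568646, 'fy': 348.10452391568646, 'cx': 255.86432652590457, 'cy': 196.65541570629836, 'rvec': array([ 2.19875173, -2.20754123,  0.04781227]), 'tvec': array([0.01083549, 0.51779949, 0.99822287])}
```

View pics/side0.png

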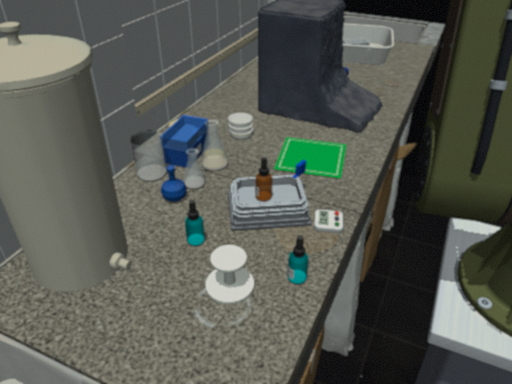

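View pics/top0.png

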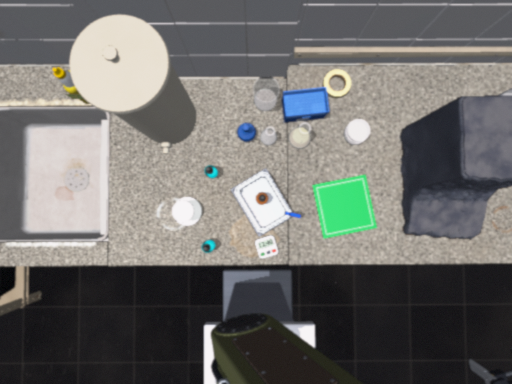

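The pictures show the amber bottle in the stack at side (264,182) / top (262,198). The possible mix-ups are the turquoise bottles at side (195,225) and (298,262), top (212,172) and (209,245). The stand is at side (229,260) / top (186,211); the white bowls at top (358,131) resemble it. The blue fin is at top (292,214) and the mat at top (344,206). I choose the amber bottle and the white stand on its stem, and check both in close crops.

```bash
cat > h.py <<'E'
import numpy as np,cv2,pickle
from scipy.spatial.transform import Rotation as R
def cam(f):
    Rm=cv2.Rodrigues(np.array(f["rvec"]))[0];t=np.array(f["tvec"]);return Rm,t
def ray(f,u,v):
    Rm,t=cam(f);d=Rm.T@np.array([(u-f["cx"])/f["fx"],(v-f["cy"])/f["fy"],1]);return -Rm.T@t,d/np.linalg.norm(d)
def onz(f,u,v,z):
    o,d=ray(f,u,v);return o+d*(z-o[2])/d[2]
def proj(f,P):
    Rm,t=cam(f);p=np.atleast_2d(P)@Rm.T+t;return np.c_[f["fx"]*p[:,0]/p[:,2]+f["cx"],f["fy"]*p[:,1]/p[:,2]+f["cy"]]
def tri(f1,a,f2,b):
    o1,d1=ray(f1,*a);o2,d2=ray(f2,*b)
    s=np.linalg.lstsq(np.c_[d1,-d2],o2-o1,rcond=None)[0];p,q=o1+d1*s[0],o2+d2*s[1]
    return (p+q)/2,np.linalg.norm(p-q)
E
python3 - <<'E'
from h import *
d=pickle.load(open("f0.pkl","rb"))
def crop(n,x0,y0,x1,y1,k,o):
    cv2.imwrite(o,cv2.resize(d[n]["frame"][y0:y1,x0:x1,::-1],None,fx=k,fy=k,interpolation=cv2.INTER_CUBIC))
crop("top",160,160,320,270,5,"pics/t1.png")
crop("side",180,140,350,310,3.5,"pics/s1.png")
for n in d:
    o=ray(d[n],256,192);print(n,o)
E
```

```text
side (array([0.21235148, 0.66877479, 0.58807589]), array([ 0.34097427, -0.729541  , -0.59287982]))
top (array([0.47778844, 0.01254666, 1.01796042]), array([ 0.0530695 , -0.00418694, -0.99858204]))
```

View pics/t1.png

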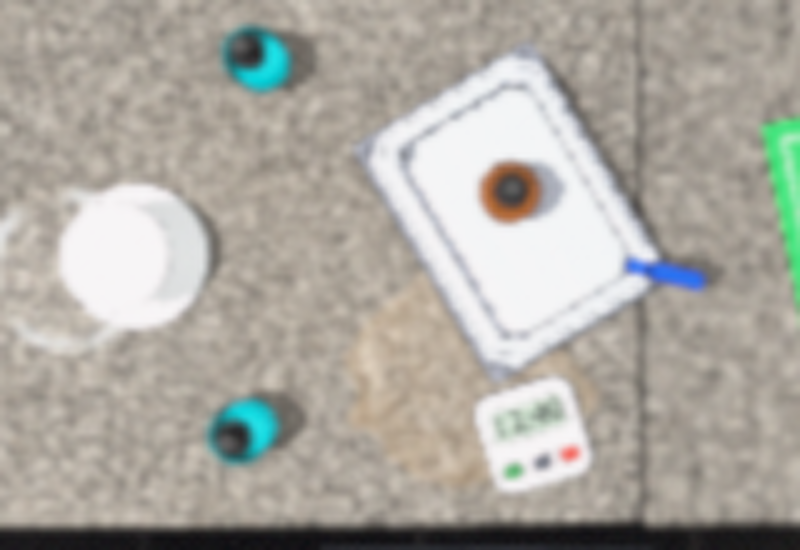

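View pics/s1.png

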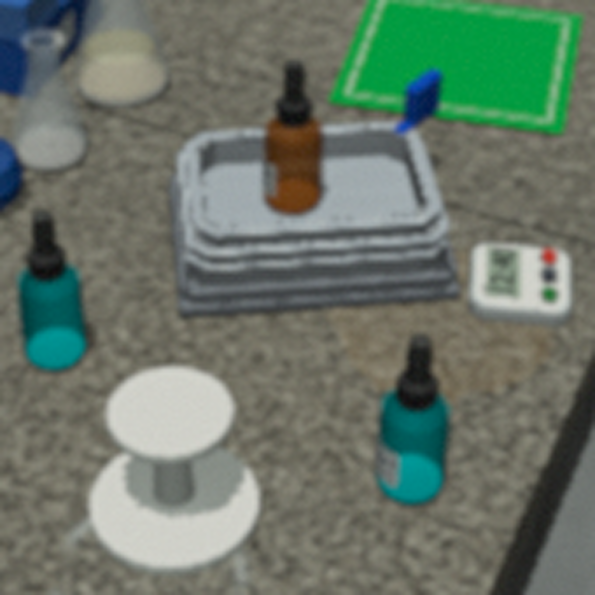

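Run:
```python
from h import *
d=pickle.load(open("f0.pkl","rb"))
T,S=d["top"],d["side"]
def hsv(f): return cv2.cvtColor(f["frame"],cv2.COLOR_RGB2HSV).astype(int)
def comps(m,roi,amin=5):
    x0,y0,x1,y1=roi;k=np.zeros(m.shape,np.uint8);k[y0:y1,x0:x1]=m[y0:y1,x0:x1]
    n,l,s,c=cv2.connectedComponentsWithStats(k);return [(s[i].tolist(),c[i].round(2)) for i in range(1,n) if s[i,4]>=amin]
ht,hs=hsv(T),hsv(S)
am=lambda h:((h[...,0]<18)&(h[...,1]>150)&(h[...,2]>60)).astype(np.uint8)
bl=lambda h:((h[...,0]>100)&(h[...,0]<125)&(h[...,1]>150)&(h[...,2]>80)).astype(np.uint8)
gr=lambda h:((h[...,0]>45)&(h[...,0]<75)&(h[...,1]>150)&(h[...,2]>80)).astype(np.uint8)
wh=lambda h:((h[...,1]<18)&(h[...,2]>225)).astype(np.uint8)
print("amber",comps(am(ht),(240,180,290,225)),comps(am(hs),(240,150,290,210)))
print("fin",comps(bl(ht),(270,200,310,230)),comps(bl(hs),(285,150,315,185)))
print("mat",comps(gr(ht),(305,170,380,245)),comps(gr(hs),(270,130,355,180)))
c=comps(gr(ht),(305,170,380,245),200)
for m in c: print("mat w",onz(T,*m[1],.003))
for m in comps(gr(hs),(270,130,355,180),200): print("mat w side",onz(S,*m[1],.003))
# dark cap
dk=lambda h:(h[...,2]<75).astype(np.uint8)
print("cap",comps(dk(ht),(252,188,274,208)),comps(dk(hs),(255,155,275,178)))
# stand
f=T;print("stand wh",comps(wh(ht),(165,192,205,230),50),comps(wh(hs),(200,240,260,305),50))
```

```text
amber [([257, 196, 10, 7, 22], array([261.32, 200.  ]))] [([257, 175, 14, 25, 290], array([263.83, 186.58]))]
fin [([286, 213, 15, 4, 34], array([293.68, 214.35]))] [([294, 160, 11, 18, 81], array([298.99, 167.89]))]
mat [([313, 176, 63, 62, 317], array([343.63, 206.69])), ([319, 181, 52, 51, 1966], array([344.23, 206.05]))] [([275, 138, 71, 40, 1685], array([312.13, 156.77]))]
mat w [ 0.48782759 -0.2471768   0.003     ]
mat w [ 0.48968701 -0.24895519  0.003     ]
mat w side [ 0.48515621 -0.24324994  0.003     ]
cap [] [([259, 158, 10, 19, 140], array([263.56, 167.91]))]
stand wh [([172, 197, 26, 29, 510], array([183.72, 211.27]))] []
```

Run:
```python
from h import *
d=pickle.load(open("f0.pkl","rb"))
T,S=d["top"],d["side"]
print("stand", onz(T,183,211,.068),onz(S,228.6,257.7,.068),tri(T,(183,211),S,(228.6,257.7)))
# contours for disc
for f,roi in((S,(200,235,262,305)),(T,(165,190,210,232))):
    x0,y0,x1,y1=roi;g=cv2.cvtColor(f["frame"],cv2.COLOR_RGB2GRAY)[y0:y1,x0:x1]
    g=cv2.resize(g,None,fx=4,fy=4,interpolation=cv2.INTER_CUBIC)
    for th in (185,200,210,220,230,240):
        cs,_=cv2.findContours((g>th).astype(np.uint8),cv2.RETR_EXTERNAL,cv2.CHAIN_APPROX_NONE)
        for c in cs:
            if cv2.contourArea(c)>2500:
                e=cv2.fitEllipse(cv2.convexHull(c)); u=(e[0][0]+.5)/4-.5+x0;v=(e[0][1]+.5)/4-.5+y0
                print(th,round(u,1),round(v,1),np.round(np.array(e[1])/4,1),onz(f,u,v,.068).round(4))
# bottle: cap top & body
print("cap top",tri(T,(262.2,197.6),S,(264,158.5)))
print("body bottom side centre on tray floor", onz(S,263.8,196.5,.032), "side axis pts", onz(S,263.8,186.6,.06))
print("top-view at z .13",onz(T,262.2,197.6,.13), "at .09",onz(T,262,198.3,.09))
print("fin",tri(T,(293.7,214.35),S,(299.5,167.5)))
```

```text
stand [0.47720801 0.20767179 0.068     ] [0.47547616 0.2113181  0.068     ] (array([0.47719392, 0.20835821, 0.0646297 ]), np.float64(2.6646182126553597e-05))
185 229.2 283.3 [35.8 47.6] [0.4488 0.2596 0.068 ]
185 228.0 257.3 [24.9 35.2] [0.4768 0.2109 0.068 ]
200 229.2 283.3 [34.8 46.5] [0.4489 0.2595 0.068 ]
200 228.0 257.2 [23.9 34.1] [0.4769 0.2107 0.068 ]
185 180.7 213.3 [34.9 41.3] [0.4709 0.214  0.068 ]
200 184.0 211.7 [32.3 34. ] [0.4753 0.205  0.068 ]
210 184.9 211.7 [29.7 33.1] [0.4752 0.2025 0.068 ]
220 185.6 211.1 [28.5 29.8] [0.4768 0.2006 0.068 ]
230 185.9 210.8 [27.8 28.4] [0.4777 0.1998 0.068 ]
240 186.4 210.8 [26.9 27.4] [0.4776 0.1984 0.068 ]
cap top (array([ 0.51088539, -0.00700741,  0.12517618]), np.float64(0.00022500696054052956))
body bottom side centre on tray floor [ 0.51090332 -0.0080812   0.032     ] side axis pts [ 0.50955213 -0.00440091  0.06      ]
top-view at z .13 [ 0.51060343 -0.00694527  0.13      ] at .09 [ 0.51021521 -0.00728085  0.09      ]
fin (array([ 0.4666702 , -0.09440949,  0.06469114]), np.float64(0.00031249417946508024))
```

Run:
```python
from h import *
d=pickle.load(open("f0.pkl","rb"))
T,S=d["top"],d["side"]
print("foot",onz(S,229.2,283.3,.004))
# inner floor mask top view
x0,y0,x1,y1=225,160,305,245
g=cv2.cvtColor(T["frame"],cv2.COLOR_RGB2HSV)[y0:y1,x0:x1]
g=cv2.resize(g,None,fx=4,fy=4,interpolation=cv2.INTER_CUBIC)
for th in(170,190,210,225,235):
    m=((g[...,2]>th)&(g[...,1]<40)).astype(np.uint8)
    m=cv2.morphologyEx(m,cv2.MORPH_OPEN,np.ones((5,5),np.uint8))
    cs,_=cv2.findContours(m,cv2.RETR_EXTERNAL,cv2.CHAIN_APPROX_NONE)
    c=max(cs,key=cv2.contourArea)
    for z in(.052,):
        P=np.array([onz(T,(u+.5)/4-.5+x0,(v+.5)/4-.5+y0,z)[:2] for u,v in c[:,0]])
        r=cv2.minAreaRect((P*1000).astype(np.float32));print(th,r)
```

```text
foot [0.47800136 0.20921324 0.004     ]
170 ((476.3545227050781, 4.1343536376953125), (211.229248046875, 165.25599670410156), 27.724796295166016)
190 ((501.921875, -7.876609802246094), (153.07911682128906, 112.398193359375), 30.711944580078125)
210 ((502.0836486816406, -7.971702575683594), (150.52333068847656, 110.33555603027344), 30.804903030395508)
225 ((502.24078369140625, -7.871673583984375), (148.43197631835938, 108.00175476074219), 31.062942504882812)
235 ((502.59185791015625, -10.532112121582031), (119.68170928955078, 77.7919692993164), 30.62039566040039)
```

```bash
cat >> h.py <<'E'
def plan(pos,yaw=None,Rt=None):
    from plant import manip
    s=manip.state();q=s["tool_rot"];Rc=R.from_quat([q[1],q[2],q[3],q[0]])
    if Rt is None:
        Rt=Rc if yaw is None else R.from_euler('z',yaw)*R.from_euler('x',np.pi)
    sh=Rc.inv().apply(np.array(pos)-s["position"])/.15
    rv=(Rc.inv()*Rt).as_rotvec()/(np.pi/2)
    print("t",round(s["time_s"],2),"pos",s["position"].round(4),"open",round(s["opening"]*94,1),"F",s["ft_force"].round(2),"M",s["torque"].round(2))
    print("shift",sh.round(4),"turn",rv.round(4))
    return s
E
python3 -c "
from h import *
plan([.5105,-.007,.205],.2547)"
```

```text
t 0.1 pos [ 0.1386 -0.532   0.2049] open 93.9 F [ 0.16 -0.51 -1.22] M [0.02 0.   0.02]
shift [ 3.2816e+00 -2.7621e+00  2.6000e-03] turn [-0.0007 -0.      0.0001]
```

Call:
step_arm(
  increments=[
    [[0.08, -0.07, 0], [0, 0, 0]],
    [[0.16, -0.14, 0], [0, 0, 0]],
    [[0.26, -0.22, 0], [0, 0, 0]],
    [[0.36, -0.3, 0], [0, 0, 0]],
    [[0.46, -0.39, 0], [0, 0, 0]],
    [[0.56, -0.47, 0], [0, 0, 0]],
    [[0.66, -0.56, 0], [0, 0, 0]],
    [[0.76, -0.64, 0], [0, 0, 0]],
    [[0.86, -0.73, 0], [0, 0, 0]],
    [[0.96, -0.81, 0], [0, 0, 0]],
  ],
  grip=94,
)

```text
time_s: 1.1
position: [0.2482, -0.3765, 0.2055]
tool_rot: [0.0, 0.992, 0.127, 0.0]
ft_force: [-0.1, -0.1, 0.2]
opening: 0.999
```

Call:
step_arm(
  increments=[
    [[0.1, -0.08, 0], [0, 0, 0]],
    [[0.2, -0.17, 0], [0, 0, 0]],
    [[0.3, -0.25, 0], [0, 0, 0]],
    [[0.4, -0.34, 0], [0, 0, 0]],
    [[0.5, -0.42, 0], [0, 0, 0]],
    [[0.6, -0.5, 0], [0, 0, 0]],
    [[0.7, -0.59, 0], [0, 0, 0]],
    [[0.8, -0.67, 0], [0, 0, 0]],
    [[0.9, -0.76, 0], [0, 0, 0]],
    [[0.98, -0.83, 0], [0, 0, 0]],
  ],
)

```text
time_s: 2.1
position: [0.3586, -0.2188, 0.2055]
tool_rot: [0.0, 0.992, 0.128, 0.0]
ft_force: [0.7, -0.2, 0.2]
opening: 0.999
```

Call:
step_arm(
  increments=[
    [[0.1, -0.08, 0], [0, 0, 0]],
    [[0.2, -0.17, 0], [0, 0, 0]],
    [[0.3, -0.25, 0], [0, 0, 0]],
    [[0.4, -0.34, 0], [0, 0, 0]],
    [[0.5, -0.42, 0], [0, 0, 0]],
    [[0.6, -0.5, 0], [0, 0, 0]],
    [[0.7, -0.59, 0], [0, 0, 0]],
    [[0.8, -0.67, 0], [0, 0, 0]],
    [[0.88, -0.74, 0], [0, 0, 0]],
    [[0.94, -0.8, 0], [0, 0, 0]],
  ],
)

```text
time_s: 3.1
position: [0.4644, -0.0675, 0.2055]
tool_rot: [-0.0, 0.992, 0.128, 0.0]
ft_force: [0.9, -0.5, 0.5]
opening: 0.998
```

```bash
python3 -c "
from h import *
plan([.5105,-.007,.205],.2547)"
```

```text
t 3.1 pos [ 0.4644 -0.0675  0.2055] open 93.8 F [ 0.91 -0.49  0.52] M [ 0.06 -0.05 -0.  ]
shift [ 0.3993 -0.3122  0.0034] turn [ 0.     -0.0001  0.0007]
```

Call:
step_arm(
  increments=[
    [[0.1, -0.08, 0], [0, 0, 0]],
    [[0.2, -0.16, 0], [0, 0, 0]],
    [[0.3, -0.23, 0], [0, 0, 0]],
    [[0.4, -0.31, 0], [0, 0, 0]],
    [[0.4, -0.31, 0.1], [0, 0, 0]],
    [[0.4, -0.31, 0.25], [0, 0, 0]],
    [[0.4, -0.31, 0.4], [0, 0, 0]],
    [[0.4, -0.31, 0.5], [0, 0, 0]],
    [[0.4, -0.31, 0.6], [0, 0, 0]],
    [[0.4, -0.31, 0.6], [0, 0, 0]],
  ],
)

```text
time_s: 4.1
position: [0.5095, -0.0084, 0.1139]
tool_rot: [-0.0, 0.992, 0.127, -0.002]
ft_force: [0.5, 0.2, -0.6]
opening: 0.998
```

Run:
```python
from h import *
from plant import manip
plan([.5105,-.007,.058],.2547)
for n in("side","top"):
    f=manip.grab_frame(n); a=f["frame"][:,:,::-1]
    a=a[110:260,170:340] if n=="side" else a[150:260,190:330]
    cv2.imwrite(f"pics/{n}2.png",cv2.resize(a,None,fx=4,fy=4,interpolation=cv2.INTER_CUBIC))
```

```text
t 4.1 pos [ 0.5095 -0.0084  0.1139] open 93.8 F [ 0.53  0.19 -0.56] M [-0.03 -0.06  0.03]
shift [ 0.0099 -0.0069  0.3727] turn [-0.0007  0.0018  0.0002]
```

View pics/side2.png

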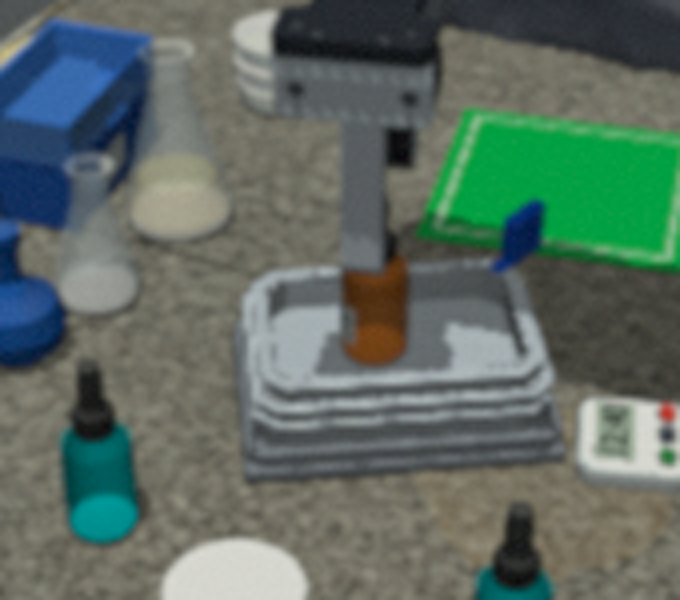

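View pics/top2.png

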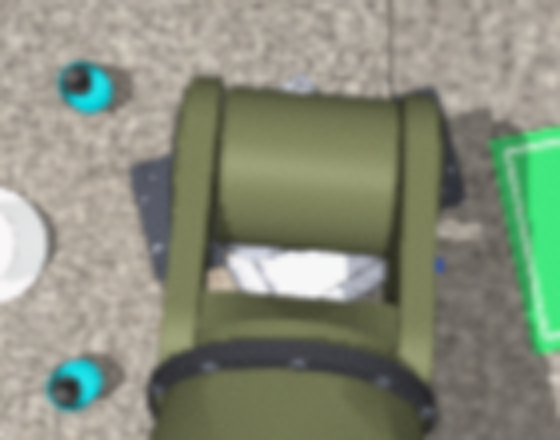

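The side view shows the bottle (crop 376,300) between the fingers, with the near one at (362,180). Descending.

Call:
step_arm(
  increments=[
    [[0.01, -0.01, 0.05], [0, 0, 0]],
    [[0.01, -0.01, 0.1], [0, 0, 0]],
    [[0.01, -0.01, 0.16], [0, 0, 0]],
    [[0.01, -0.01, 0.22], [0, 0, 0]],
    [[0.01, -0.01, 0.28], [0, 0, 0]],
    [[0.01, -0.01, 0.33], [0, 0, 0]],
    [[0.01, -0.01, 0.36], [0, 0, 0]],
    [[0.01, -0.01, 0.37], [0, 0, 0]],
    [[0.01, -0.01, 0.37], [0, 0, 0]],
    [[0.01, -0.01, 0.37], [0, 0, 0]],
  ],
)

```text
time_s: 5.2
position: [0.5121, -0.0072, 0.0603]
tool_rot: [0.0, 0.992, 0.127, 0.0]
ft_force: [-0.8, 0.2, 0.8]
opening: 1.002
```

Call:
step_arm(
  increments=[
    [[0, 0, 0], [0, 0, 0]],
    [[0, 0, 0], [0, 0, 0]],
    [[0, 0, 0], [0, 0, 0]],
    [[0, 0, 0], [0, 0, 0]],
    [[0, 0, 0], [0, 0, 0]],
    [[0, 0, 0], [0, 0, 0]],
    [[0, 0, 0], [0, 0, 0]],
    [[0, 0, 0], [0, 0, 0]],
    [[0, 0, 0], [0, 0, 0]],
    [[0, 0, 0], [0, 0, 0]],
  ],
  grip=20,
  squeeze=10,
)

```text
time_s: 6.2
position: [0.5118, -0.0072, 0.06]
tool_rot: [0.0, 0.992, 0.127, 0.0]
ft_force: [-0.3, -0.4, -1.1]
opening: 0.356
```

Run:
```python
from h import *
from plant import manip
plan([.5105,-.007,.058],.2547)
for n in("side",):
    f=manip.grab_frame(n); a=f["frame"][:,:,::-1]
    a=a[110:260,170:340] if n=="side" else a[150:260,190:330]
    cv2.imwrite(f"pics/{n}3.png",cv2.resize(a,None,fx=4,fy=4,interpolation=cv2.INTER_CUBIC))
```

```text
t 6.2 pos [ 0.5118 -0.0072  0.06  ] open 33.5 F [-0.26 -0.37 -1.14] M [-0.03  0.   -0.02]
shift [-0.0083 -0.0038  0.0131] turn [ 0. -0.  0.]
```

View pics/side3.png

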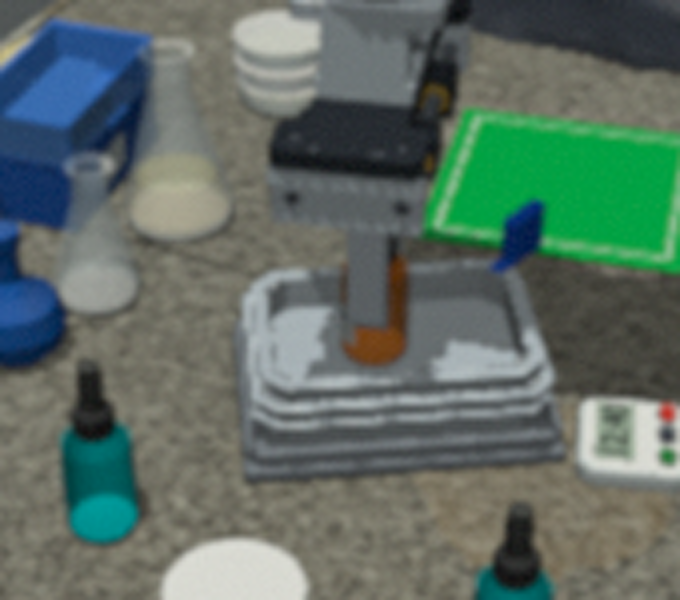

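Run:
```python
from h import *
d=pickle.load(open("f0.pkl","rb"));S=d["side"]
p=np.array([.5118,-.0072,.060]);j=np.array([.252,-.968,0])
print(cam(S)[0][0])
print((proj(S,[p-.026*j,p-.026*j+[0,0,.04]])-[170,110])*4)
b=np.array([.5105,-.007,.032])
print((proj(S,[b,b+[0,0,.05]])-[170,110])*4)
```

```text
[-0.910069   -0.41440095  0.00680243]
[[364.60458554 332.37206995]
 [365.14342324 265.79101328]]
[[375.05297247 347.33923702]
 [376.04137908 267.45537821]]
```

Call:
step_arm(
  increments=[
    [[0, 0, 0], [0, 0, 0]],
    [[0, 0, -0.03], [0, 0, 0]],
    [[0, 0, -0.07], [0, 0, 0]],
    [[0, 0, -0.13], [0, 0, 0]],
    [[0, 0, -0.2], [0, 0, 0]],
    [[0, 0, -0.28], [0, 0, 0]],
    [[0, 0, -0.36], [0, 0, 0]],
    [[0, 0, -0.44], [0, 0, 0]],
    [[0, 0, -0.5], [0, 0, 0]],
    [[0, 0, -0.52], [0, 0, 0]],
  ],
  squeeze=15,
)

```text
time_s: 7.25
position: [0.5122, -0.0072, 0.1392]
tool_rot: [0.0, 0.992, 0.127, 0.001]
ft_force: [0.5, -0.3, -1.1]
opening: 0.354
```

Run:
```python
from h import *
from plant import manip
plan([.4785,.209,.138],.2547)
f=manip.grab_frame("side"); a=f["frame"][:,:,::-1][80:260,170:340]
cv2.imwrite(f"pics/side4.png",cv2.resize(a,None,fx=3,fy=3,interpolation=cv2.INTER_CUBIC))
```

```text
t 7.25 pos [ 0.5122 -0.0072  0.1392] open 33.2 F [ 0.51 -0.33 -1.13] M [ 0.03 -0.03  0.03]
shift [ 0.1458 -1.4517  0.0075] turn [ 0.0003 -0.0009  0.0001]
```

View pics/side4.png

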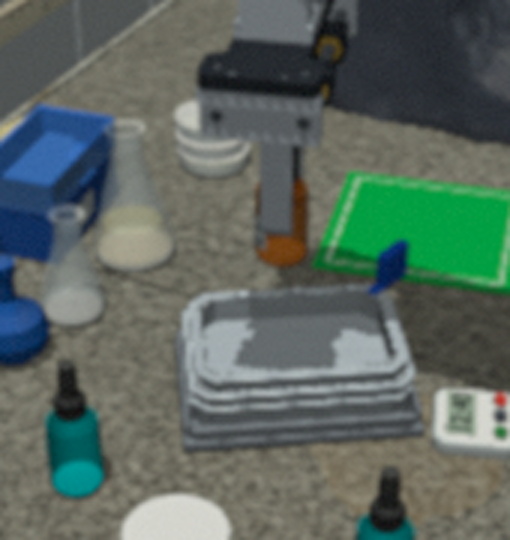

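Call:
step_arm(
  increments=[
    [[0.0, -0.02, 0], [0, 0, 0]],
    [[0.01, -0.07, 0], [0, 0, 0]],
    [[0.01, -0.14, 0], [0, 0, 0]],
    [[0.02, -0.22, 0], [0, 0, 0]],
    [[0.03, -0.31, 0], [0, 0, 0]],
    [[0.04, -0.4, 0], [0, 0, 0]],
    [[0.05, -0.49, 0], [0, 0, 0]],
    [[0.06, -0.58, 0], [0, 0, 0]],
    [[0.07, -0.67, 0], [0, 0, 0]],
    [[0.08, -0.76, 0], [0, 0, 0]],
  ],
)

```text
time_s: 8.3
position: [0.4945, 0.1073, 0.1379]
tool_rot: [-0.0, 0.992, 0.127, -0.0]
ft_force: [-0.6, 0.4, -1.3]
opening: 0.357
```

Call:
step_arm(
  increments=[
    [[0.01, -0.09, 0], [0, 0, 0]],
    [[0.02, -0.18, 0], [0, 0, 0]],
    [[0.03, -0.27, 0], [0, 0, 0]],
    [[0.03, -0.36, 0], [0, 0, 0]],
    [[0.04, -0.45, 0], [0, 0, 0]],
    [[0.05, -0.53, 0], [0, 0, 0]],
    [[0.06, -0.6, 0], [0, 0, 0]],
    [[0.06, -0.64, 0], [0, 0, 0]],
    [[0.06, -0.66, 0], [0, 0, 0]],
    [[0.06, -0.66, 0], [0, 0, 0]],
  ],
)

```text
time_s: 9.3
position: [0.4784, 0.2043, 0.1379]
tool_rot: [0.0, 0.992, 0.127, -0.0]
ft_force: [-0.5, 0.7, -0.2]
opening: 0.354
```

Run:
```python
from h import *
from plant import manip
plan([.4785,.209,.098],.2547)
f=manip.grab_frame("side"); S=f; a=f["frame"][:,:,::-1][160:310,150:320]
cv2.imwrite(f"pics/side5.png",cv2.resize(a,None,fx=4,fy=4,interpolation=cv2.INTER_CUBIC))
s=manip.state();p=s["position"]+[-.0012,.0002,0]
print((proj(S,[p-[0,0,.028],p+[0,0,.02],[.4772,.2093,.068]])-[150,160])*4)
```

```text
t 9.3 pos [0.4784 0.2043 0.1379] open 33.3 F [-0.47  0.69 -0.22] M [ 0.05 -0.08  0.06]
shift [ 0.0083 -0.0299  0.2662] turn [0.     0.     0.0002]
[[314.90187234 301.93593944]
 [310.4411359  207.71739412]
 [312.97977731 386.34246475]]
```

View pics/side5.png

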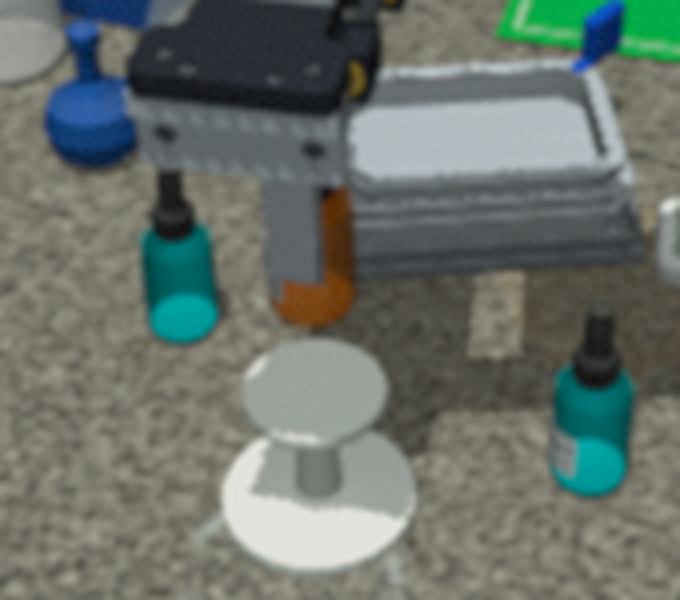

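Call:
step_arm(
  increments=[
    [[0.01, -0.02, 0.02], [0, 0, 0]],
    [[0.01, -0.04, 0.05], [0, 0, 0]],
    [[0.01, -0.04, 0.09], [0, 0, 0]],
    [[0.01, -0.04, 0.14], [0, 0, 0]],
    [[0.01, -0.04, 0.18], [0, 0, 0]],
    [[0.01, -0.04, 0.22], [0, 0, 0]],
    [[0.01, -0.04, 0.25], [0, 0, 0]],
    [[0.01, -0.04, 0.26], [0, 0, 0]],
    [[0.01, -0.04, 0.265], [0, 0, 0]],
    [[0.01, -0.04, 0.27], [0, 0, 0]],
  ],
)

```text
time_s: 10.35
position: [0.4785, 0.2104, 0.0976]
tool_rot: [-0.0, 0.992, 0.127, 0.0]
ft_force: [0.1, -0.4, -0.2]
opening: 0.356
```

Run:
```python
from h import *
from plant import manip
plan([.4785,.210,.096],.2547)
f=manip.grab_frame("side"); S=f; a=f["frame"][:,:,::-1][160:310,150:320]
cv2.imwrite(f"pics/side6.png",cv2.resize(a,None,fx=4,fy=4,interpolation=cv2.INTER_CUBIC))
```

```text
t 10.35 pos [0.4785 0.2104 0.0976] open 33.4 F [ 0.08 -0.41 -0.17] M [ 0.03 -0.01 -0.02]
shift [-0.0009  0.0026  0.0106] turn [-0.     -0.0002  0.    ]
```

View pics/side6.png

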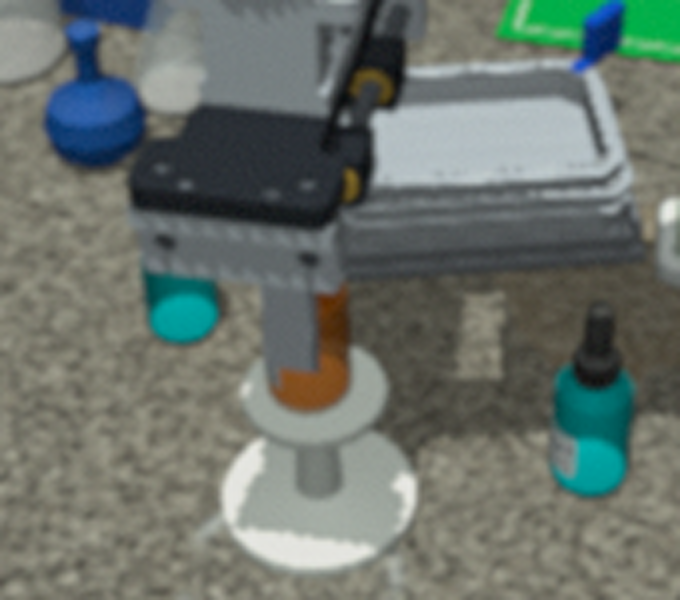

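Call:
step_arm(
  increments=[
    [[0, 0, 0.003], [0, 0, 0]],
    [[0, 0, 0.006], [0, 0, 0]],
    [[0, 0, 0.009], [0, 0, 0]],
    [[0, 0, 0.012], [0, 0, 0]],
    [[0, 0, 0.012], [0, 0, 0]],
    [[0, 0, 0.012], [0, 0, 0]],
    [[0, 0, 0.012], [0, 0, 0]],
    [[0, 0, 0.012], [0, 0, 0]],
    [[0, 0, 0.012], [0, 0, 0]],
    [[0, 0, 0.012], [0, 0, 0]],
  ],
)

```text
time_s: 11.4
position: [0.4785, 0.2104, 0.0959]
tool_rot: [-0.0, 0.992, 0.127, 0.0]
ft_force: [-0.3, -1.6, 6.5]
opening: 0.356
```

Call:
step_arm(
  increments=[
    [[0, 0, -0.002], [0, 0, 0]],
    [[0, 0, -0.003], [0, 0, 0]],
    [[0, 0, -0.003], [0, 0, 0]],
    [[0, 0, -0.003], [0, 0, 0]],
    [[0, 0, -0.003], [0, 0, 0]],
    [[0, 0, -0.003], [0, 0, 0]],
    [[0, 0, -0.003], [0, 0, 0]],
    [[0, 0, -0.003], [0, 0, 0]],
    [[0, 0, -0.003], [0, 0, 0]],
    [[0, 0, -0.003], [0, 0, 0]],
  ],
  squeeze=3,
)

```text
time_s: 12.4
position: [0.4784, 0.2104, 0.0961]
tool_rot: [0.0, 0.992, 0.127, -0.0]
ft_force: [0.2, -0.0, 0.2]
opening: 0.362
```

Call:
step_arm(
  increments=[
    [[0, 0, 0], [0, 0, 0]],
    [[0, 0, 0], [0, 0, 0]],
    [[0, 0, 0], [0, 0, 0]],
    [[0, 0, 0], [0, 0, 0]],
    [[0, 0, 0], [0, 0, 0]],
    [[0, 0, 0], [0, 0, 0]],
    [[0, 0, 0], [0, 0, 0]],
    [[0, 0, 0], [0, 0, 0]],
    [[0, 0, 0], [0, 0, 0]],
    [[0, 0, 0], [0, 0, 0]],
  ],
  grip=94,
)

```text
time_s: 13.4
position: [0.4784, 0.2104, 0.0961]
tool_rot: [0.0, 0.992, 0.127, -0.0]
ft_force: [-0.2, -0.5, -0.1]
opening: 0.997
```

Run:
```python
from h import *
from plant import manip
plan([.4785,.210,.2],1.33)
f=manip.grab_frame("side"); S=f; a=f["frame"][:,:,::-1][160:310,150:320]
cv2.imwrite(f"pics/side7.png",cv2.resize(a,None,fx=4,fy=4,interpolation=cv2.INTER_CUBIC))
```

```text
t 13.4 pos [0.4784 0.2104 0.0961] open 93.7 F [-0.17 -0.55 -0.09] M [-0.01 -0.01 -0.04]
shift [-0.      0.0027 -0.6928] turn [-0.000e+00  1.000e-04 -6.845e-01]
```

View pics/side7.png

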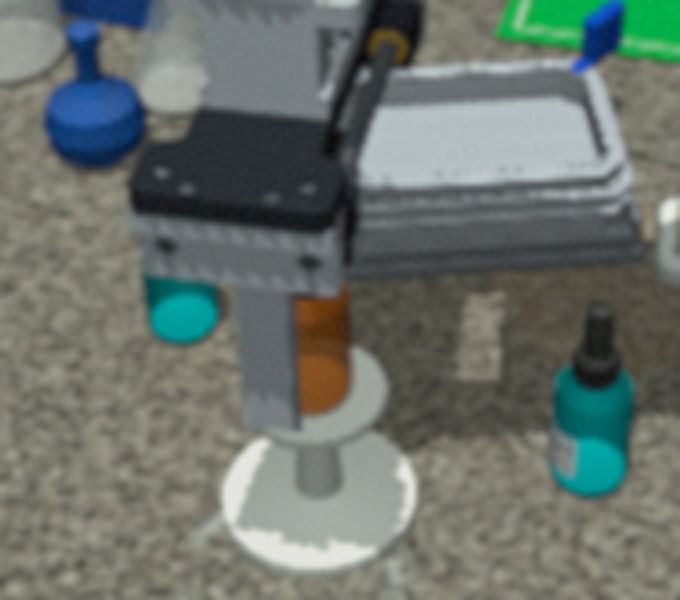

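The bottle is upright on the stand with the fingers open. Rising straight up.

Call:
step_arm(
  increments=[
    [[0, 0, -0.03], [0, 0, 0]],
    [[0, 0, -0.1], [0, 0, 0]],
    [[0, 0, -0.2], [0, 0, 0]],
    [[0, 0, -0.32], [0, 0, 0]],
    [[0, 0, -0.44], [0, 0, 0]],
    [[0, 0, -0.56], [0, 0, 0]],
    [[0, 0, -0.68], [0, 0, 0]],
    [[0, 0, -0.8], [0, 0, 0]],
    [[0, 0, -0.88], [0, 0, 0]],
    [[0, 0, -0.92], [0, 0, 0]],
  ],
)

```text
time_s: 14.45
position: [0.4786, 0.2105, 0.2356]
tool_rot: [-0.0, 0.992, 0.127, 0.001]
ft_force: [0.6, 0.4, 0.1]
opening: 1.0
```

Run:
```python
from h import *
from plant import manip
plan([.467,-.095,.2],1.33)
for n in("side","top"):
    f=manip.grab_frame(n); a=f["frame"][:,:,::-1]
    a=a[130:310,150:330] if n=="side" else a[150:260,160:320]
    cv2.imwrite(f"pics/{n}8.png",cv2.resize(a,None,fx=3,fy=3,interpolation=cv2.INTER_CUBIC))
```

```text
t 14.45 pos [0.4786 0.2105 0.2356] open 94.0 F [0.59 0.38 0.07] M [0.01 0.04 0.02]
shift [-0.5888  1.9512  0.2361] turn [ 5.000e-04 -1.100e-03 -6.845e-01]
```

View pics/side8.png

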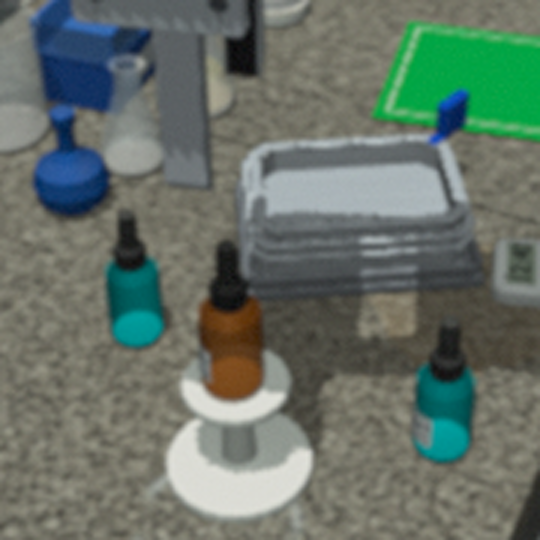

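View pics/top8.png

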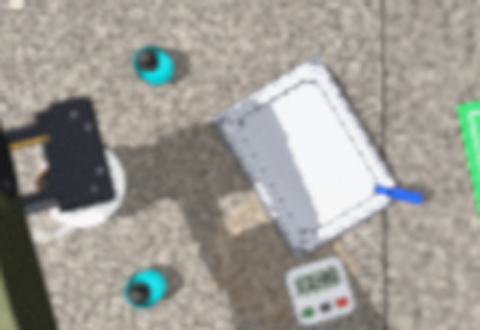

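The bottle stands upright, with its base at side crop (232,378) near the disc centre at (236,384). The tray is unmoved. Moving to the fin next.

Call:
step_arm(
  increments=[
    [[-0.03, 0.05, 0], [0, 0, -0.05]],
    [[-0.06, 0.12, 0], [0, 0, -0.12]],
    [[-0.1, 0.22, 0], [0, 0, -0.19]],
    [[-0.13, 0.33, 0], [0, 0, -0.26]],
    [[-0.16, 0.44, 0], [0, 0, -0.33]],
    [[-0.2, 0.55, 0], [0, 0, -0.4]],
    [[-0.23, 0.66, 0], [0, 0, -0.47]],
    [[-0.26, 0.77, 0], [0, 0, -0.54]],
    [[-0.29, 0.88, 0], [0, 0, -0.61]],
    [[-0.31, 0.98, 0], [0, 0, -0.68]],
  ],
  grip=60,
)

```text
time_s: 15.55
position: [0.4701, 0.0556, 0.2333]
tool_rot: [-0.0, 0.788, 0.616, -0.001]
ft_force: [0.2, -0.3, 0.0]
opening: 0.64
```

Run:
```python
from h import *
plan([.466,-.0946,.15],1.323)
```

```text
t 15.55 pos [0.4701 0.0556 0.2333] open 60.2 F [ 0.24 -0.33  0.01] M [-0.01 -0.05 -0.  ]
shift [-0.9782  0.2158  0.5552] turn [-0.0009  0.0003  0.0028]
```

Call:
step_arm(
  increments=[
    [[-0.1, 0.02, 0.02], [0, 0, 0]],
    [[-0.22, 0.05, 0.06], [0, 0, 0]],
    [[-0.34, 0.08, 0.12], [0, 0, 0]],
    [[-0.46, 0.1, 0.19], [0, 0, 0]],
    [[-0.58, 0.12, 0.26], [0, 0, 0]],
    [[-0.7, 0.15, 0.34], [0, 0, 0]],
    [[-0.82, 0.17, 0.42], [0, 0, 0]],
    [[-0.9, 0.19, 0.5], [0, 0, 0]],
    [[-0.94, 0.2, 0.54], [0, 0, 0]],
    [[-0.94, 0.2, 0.56], [0, 0, 0]],
  ],
)

```text
time_s: 16.55
position: [0.4648, -0.0879, 0.1493]
tool_rot: [-0.0, 0.789, 0.614, -0.0]
ft_force: [0.2, 0.4, 0.1]
opening: 0.637
```

Run:
```python
from h import *
from plant import manip
plan([.466,-.0946,.049],1.323)
f=manip.grab_frame("side"); S=f; a=f["frame"][:,:,::-1][90:240,220:380]
cv2.imwrite(f"pics/side9.png",cv2.resize(a,None,fx=4,fy=4,interpolation=cv2.INTER_CUBIC))
p=manip.state()["position"];j=np.array([np.sin(1.323),-np.cos(1.323),0])
print((proj(S,[p-.038*j,p+.038*j,[.466,-.0946,.078]])-[220,90])*4)
```

```text
t 16.55 pos [ 0.4648 -0.0879  0.1493] open 59.9 F [0.24 0.43 0.1 ] M [-0.08 -0.03  0.02]
shift [-0.0413  0.0198  0.6686] turn [-0.0007 -0.     -0.0005]
[[389.52249001 200.84534338]
 [264.73767808 154.09115551]
 [320.42903343 289.07611071]]
```

View pics/side9.png

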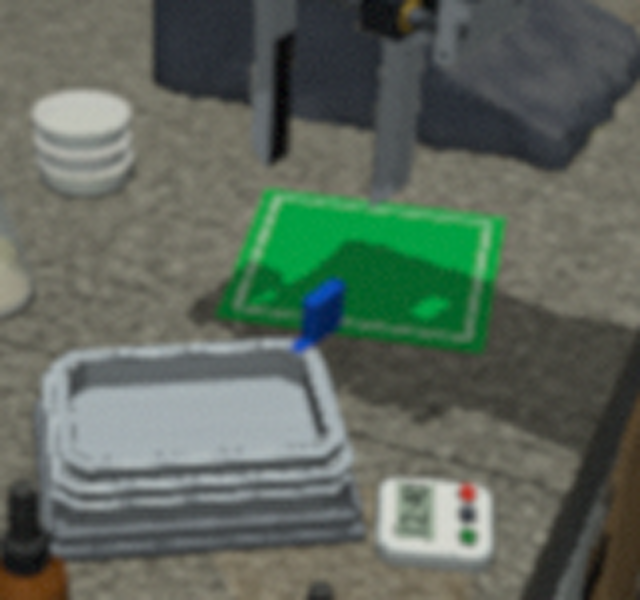

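Call:
step_arm(
  increments=[
    [[-0.04, 0.02, 0.03], [0, 0, 0]],
    [[-0.04, 0.02, 0.1], [0, 0, 0]],
    [[-0.04, 0.02, 0.2], [0, 0, 0]],
    [[-0.04, 0.02, 0.3], [0, 0, 0]],
    [[-0.04, 0.02, 0.4], [0, 0, 0]],
    [[-0.04, 0.02, 0.49], [0, 0, 0]],
    [[-0.04, 0.02, 0.57], [0, 0, 0]],
    [[-0.04, 0.02, 0.63], [0, 0, 0]],
    [[-0.04, 0.02, 0.66], [0, 0, 0]],
    [[-0.04, 0.02, 0.67], [0, 0, 0]],
  ],
)

```text
time_s: 17.6
position: [0.4663, -0.0941, 0.0492]
tool_rot: [-0.0, 0.789, 0.614, -0.0]
ft_force: [-0.4, -0.1, 0.3]
opening: 0.639
```

Run:
```python
from h import *
from plant import manip
plan([.466,-.0946,.049],1.323)
f=manip.grab_frame("side"); S=f; a=f["frame"][:,:,::-1][90:240,220:380]
cv2.imwrite(f"pics/side10.png",cv2.resize(a,None,fx=4,fy=4,interpolation=cv2.INTER_CUBIC))
```

```text
t 17.6 pos [ 0.4663 -0.0941  0.0492] open 60.1 F [-0.38 -0.1   0.32] M [-0.03 -0.05  0.01]
shift [-0.0036 -0.0015  0.0016] turn [-0.0002 -0.     -0.    ]
```

View pics/side10.png

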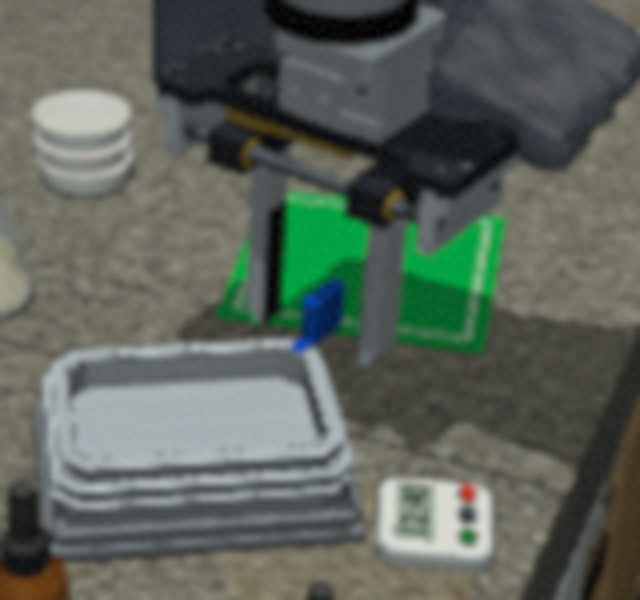

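The fin (crop 322,315) is centred between the open fingers (265,310 and 375,345). Closing.

Call:
step_arm(
  increments=[
    [[0, 0, 0], [0, 0, 0]],
    [[0, 0, 0], [0, 0, 0]],
    [[0, 0, 0], [0, 0, 0]],
    [[0, 0, 0], [0, 0, 0]],
    [[0, 0, 0], [0, 0, 0]],
    [[0, 0, 0], [0, 0, 0]],
    [[0, 0, 0], [0, 0, 0]],
    [[0, 0, 0], [0, 0, 0]],
    [[0, 0, 0], [0, 0, 0]],
    [[0, 0, 0], [0, 0, 0]],
  ],
  grip=0,
  squeeze=50,
)

```text
time_s: 18.65
position: [0.4664, -0.0942, 0.0496]
tool_rot: [-0.0, 0.789, 0.614, -0.0]
ft_force: [-1.8, 0.5, 0.8]
opening: 0.106
```

Call:
step_arm(
  increments=[
    [[0.002, 0, -0.011], [0, -0.006, 0]],
    [[0.003, 0, -0.021], [0, -0.013, 0]],
    [[0.005, 0, -0.032], [0, -0.019, 0]],
    [[0.006, 0, -0.043], [0, -0.026, 0]],
    [[0.008, 0, -0.054], [0, -0.032, 0]],
    [[0.01, 0, -0.065], [0, -0.038, 0]],
    [[0.012, 0, -0.075], [0, -0.045, 0]],
    [[0.014, 0, -0.086], [0, -0.051, 0]],
    [[0.016, 0, -0.096], [0, -0.058, 0]],
    [[0.018, 0, -0.107], [0, -0.064, 0]],
  ],
)

```text
time_s: 19.65
position: [0.467, -0.0916, 0.0658]
tool_rot: [0.031, 0.788, 0.614, -0.04]
ft_force: [0.0, -1.0, -4.2]
opening: 0.101
```

Run:
```python
from h import *
from plant import manip
plan([.466,-.0946,.049],1.323)
f=manip.grab_frame("side"); S=f; a=f["frame"][:,:,::-1][90:240,220:380]
cv2.imwrite(f"pics/side11.png",cv2.resize(a,None,fx=4,fy=4,interpolation=cv2.INTER_CUBIC))
```

```text
t 19.65 pos [ 0.467  -0.0916  0.0658] open 9.5 F [ 0.03 -0.98 -4.21] M [-0.66  0.11  0.01]
shift [-0.0094 -0.0019  0.1134] turn [-0.      0.0647  0.    ]
```

View pics/side11.png

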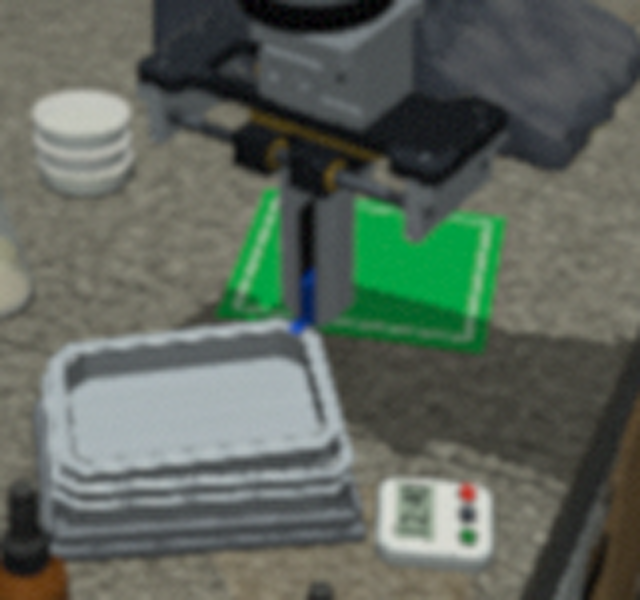

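Call:
step_arm(
  increments=[
    [[0.002, 0, -0.016], [0, -0.01, 0]],
    [[0.005, 0, -0.032], [0, -0.019, 0]],
    [[0.007, 0, -0.048], [0, -0.029, 0]],
    [[0.01, 0, -0.065], [0, -0.038, 0]],
    [[0.013, 0, -0.081], [0, -0.048, 0]],
    [[0.016, 0, -0.097], [0, -0.057, 0]],
    [[0.02, 0, -0.113], [0, -0.067, 0]],
    [[0.023, 0, -0.129], [0, -0.076, 0]],
    [[0.027, 0, -0.145], [0, -0.086, 0]],
    [[0.031, 0, -0.161], [0, -0.095, 0]],
  ],
)

```text
time_s: 20.7
position: [0.4688, -0.0846, 0.0894]
tool_rot: [0.077, 0.783, 0.609, -0.099]
ft_force: [-2.0, -2.8, -2.5]
opening: 0.098
```

Run:
```python
from h import *
from plant import manip
plan([.466,-.0946,.15],1.323)
f=manip.grab_frame("side"); S=f; a=f["frame"][:,:,::-1][90:240,220:380]
cv2.imwrite(f"pics/side12.png",cv2.resize(a,None,fx=4,fy=4,interpolation=cv2.INTER_CUBIC))
```

```text
t 20.7 pos [ 0.4688 -0.0846  0.0894] open 9.2 F [-2.02 -2.82 -2.47] M [-0.72  0.22 -0.07]
shift [-0.1672 -0.0018 -0.374 ] turn [ 0.      0.1598 -0.    ]
```

View pics/side12.png

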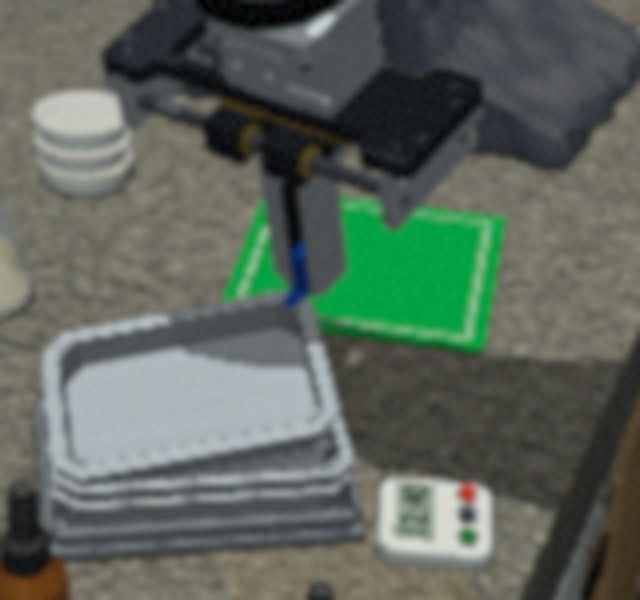

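The fin corner is well up and the far corner and lower trays are down. I'll tilt slightly more, then lift slowly while watching the force.

Run:
```python
from h import *
from plant import manip
s=plan([.466,-.0946,.15],1.323)
q=s["tool_rot"];Rc=R.from_quat([q[1],q[2],q[3],q[0]])
print("up",Rc.inv().apply([0,0,1]).round(3),"out",Rc.inv().apply([-.245,-.97,0]).round(3))
```

```text
t 20.75 pos [ 0.469  -0.0845  0.0897] open 9.8 F [-0.32 -3.62 -1.9 ] M [-0.73  0.23 -0.06]
shift [-0.1682 -0.0027 -0.3717] turn [3.000e-04 1.602e-01 1.000e-04]
up [-0.249  0.    -0.969] out [-0.969  0.     0.249]
```

Call:
step_arm(
  increments=[
    [[-0.001, 0, -0.008], [0, -0.005, 0]],
    [[-0.003, 0, -0.016], [0, -0.01, 0]],
    [[-0.004, 0, -0.024], [0, -0.015, 0]],
    [[-0.006, 0, -0.032], [0, -0.02, 0]],
    [[-0.007, 0, -0.04], [0, -0.026, 0]],
    [[-0.01, 0, -0.053], [0, -0.026, 0]],
    [[-0.014, 0, -0.066], [0, -0.026, 0]],
    [[-0.017, 0, -0.079], [0, -0.026, 0]],
    [[-0.021, 0, -0.092], [0, -0.026, 0]],
    [[-0.024, 0, -0.105], [0, -0.026, 0]],
  ],
)

```text
time_s: 21.75
position: [0.4689, -0.0843, 0.1056]
tool_rot: [0.089, 0.781, 0.608, -0.114]
ft_force: [0.5, 0.3, -1.0]
opening: 0.103
```

Run:
```python
from h import *
from plant import manip
s=plan([.466,-.0946,.15],1.323)
f=manip.grab_frame("side"); S=f; a=f["frame"][:,:,::-1][90:240,220:380]
cv2.imwrite(f"pics/side13.png",cv2.resize(a,None,fx=4,fy=4,interpolation=cv2.INTER_CUBIC))
```

```text
t 21.75 pos [ 0.4689 -0.0843  0.1056] open 9.7 F [ 0.53  0.34 -1.04] M [ 0.08 -0.08 -0.04]
shift [-0.1529 -0.0018 -0.2635] turn [-0.000e+00  1.849e-01 -1.000e-04]
```

View pics/side13.png

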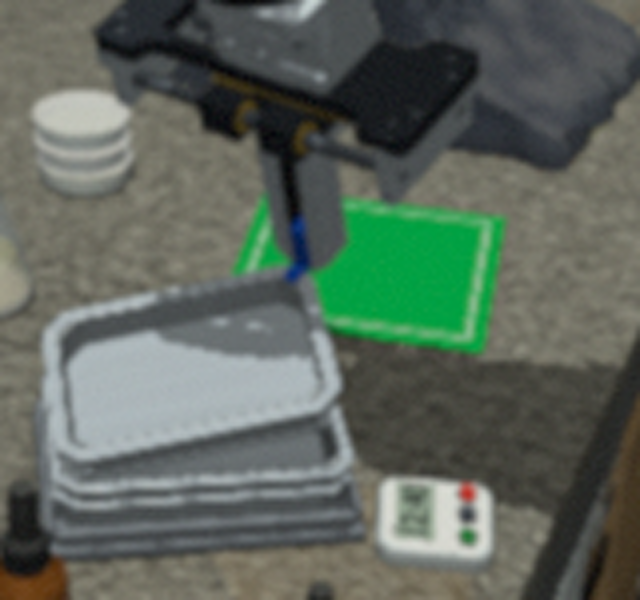

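The tray is free: the force equals its weight (about 1 N) and the lower trays are still seated. Lifting, then levelling.

Call:
step_arm(
  increments=[
    [[-0.01, 0, -0.03], [0, 0, 0]],
    [[-0.03, 0, -0.09], [0, 0, 0]],
    [[-0.05, 0, -0.16], [0, 0, 0]],
    [[-0.07, 0, -0.23], [0, 0, 0]],
    [[-0.09, 0, -0.31], [0, 0, 0]],
    [[-0.12, 0, -0.39], [0, 0, 0]],
    [[-0.14, 0, -0.47], [0, 0, 0]],
    [[-0.16, 0, -0.54], [0, 0, 0]],
    [[-0.17, 0, -0.58], [0, 0, 0]],
    [[-0.18, 0, -0.6], [0, 0, 0]],
  ],
)

```text
time_s: 22.8
position: [0.469, -0.0844, 0.1999]
tool_rot: [0.089, 0.781, 0.608, -0.114]
ft_force: [-0.2, 0.3, -1.2]
opening: 0.105
```

Call:
step_arm(
  increments=[
    [[0, 0, 0], [0, 0.01, 0]],
    [[0, 0, 0], [0, 0.03, 0]],
    [[0, 0, 0], [0, 0.06, 0]],
    [[0, 0, 0], [0, 0.09, 0]],
    [[0, 0, 0], [0, 0.12, 0]],
    [[0, 0, 0], [0, 0.15, 0]],
    [[0, 0, 0], [0, 0.17, 0]],
    [[0, 0, 0], [0, 0.18, 0]],
    [[0, 0, 0], [0, 0.185, 0]],
    [[0, 0, 0], [0, 0.185, 0]],
  ],
)

```text
time_s: 23.8
position: [0.4688, -0.0845, 0.1991]
tool_rot: [-0.0, 0.789, 0.614, -0.0]
ft_force: [-0.3, -0.0, -1.6]
opening: 0.103
```

Run:
```python
from h import *
from plant import manip
s=plan([.40,-.26,.2],.25)
for n in("side","top"):
    f=manip.grab_frame(n);a=f["frame"][:,:,::-1]
    a=a[50:240,200:400] if n=="side" else a[130:270,200:400]
    cv2.imwrite(f"pics/{n}14.png",cv2.resize(a,None,fx=3,fy=3,interpolation=cv2.INTER_CUBIC))
```

```text
t 23.8 pos [ 0.4688 -0.0845  0.1991] open 9.7 F [-0.3  -0.04 -1.59] M [-0.11 -0.02 -0.01]
shift [-1.2469 -0.1573 -0.0056] turn [-2.00e-04  2.00e-04  6.83e-01]
```

View pics/side14.png

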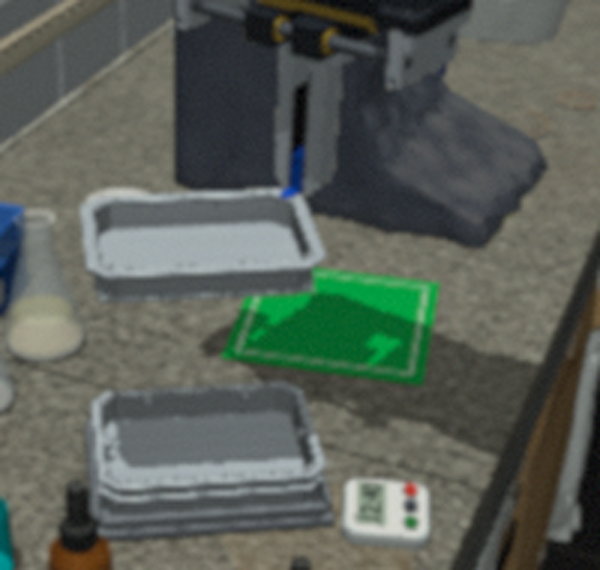

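View pics/top14.png

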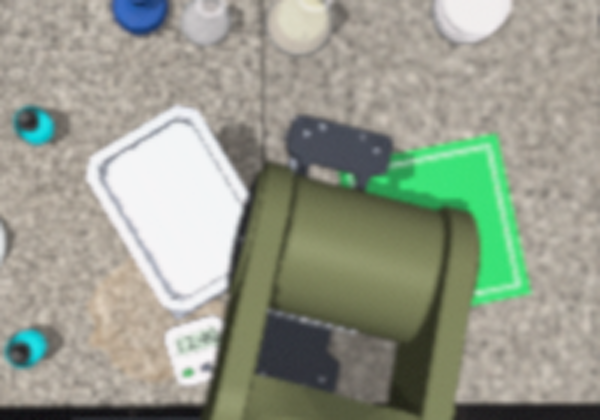

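Call:
step_arm(
  increments=[
    [[-0.02, 0, 0], [0, 0, 0]],
    [[-0.07, -0.01, 0], [0, 0, 0]],
    [[-0.14, -0.02, 0], [0, 0, 0]],
    [[-0.22, -0.03, 0], [0, 0, 0]],
    [[-0.31, -0.05, 0], [0, 0, 0]],
    [[-0.41, -0.07, 0], [0, 0, 0]],
    [[-0.51, -0.08, 0], [0, 0, 0]],
    [[-0.61, -0.1, 0], [0, 0, 0]],
    [[-0.71, -0.12, 0], [0, 0, 0]],
    [[-0.81, -0.13, 0], [0, 0, 0]],
  ],
)

```text
time_s: 24.9
position: [0.4193, -0.1988, 0.1994]
tool_rot: [0.0, 0.789, 0.614, -0.0]
ft_force: [0.8, 0.5, -1.3]
opening: 0.105
```

Call:
step_arm(
  increments=[
    [[-0.08, -0.01, 0], [0, 0, 0.02]],
    [[-0.15, -0.03, 0], [0, 0, 0.05]],
    [[-0.22, -0.04, 0], [0, 0, 0.08]],
    [[-0.28, -0.05, 0], [0, 0, 0.12]],
    [[-0.33, -0.06, 0], [0, 0, 0.16]],
    [[-0.37, -0.07, 0], [0, 0, 0.2]],
    [[-0.4, -0.07, 0], [0, 0, 0.24]],
    [[-0.42, -0.07, 0], [0, 0, 0.28]],
    [[-0.42, -0.07, 0], [0, 0, 0.32]],
    [[-0.42, -0.07, 0], [0, 0, 0.36]],
  ],
)

```text
time_s: 25.9
position: [0.3943, -0.2563, 0.1993]
tool_rot: [-0.0, 0.93, 0.367, -0.0]
ft_force: [0.4, -0.5, -1.1]
opening: 0.106
```

Run:
```python
from h import *
from plant import manip
s=plan([.394,-.256,.2],.25)
```

```text
t 25.9 pos [ 0.3943 -0.2563  0.1993] open 10.0 F [ 0.39 -0.54 -1.08] M [-0.05  0.05  0.01]
shift [-0.0002 -0.0026 -0.0049] turn [-1.000e-04  0.000e+00  3.199e-01]
```

Call:
step_arm(
  increments=[
    [[0, 0, 0], [0, 0, 0.04]],
    [[0, 0, 0], [0, 0, 0.08]],
    [[0, 0, 0], [0, 0, 0.13]],
    [[0, 0, 0], [0, 0, 0.18]],
    [[0, 0, 0], [0, 0, 0.22]],
    [[0, 0, 0], [0, 0, 0.26]],
    [[0, 0, 0], [0, 0, 0.29]],
    [[0, 0, 0], [0, 0, 0.31]],
    [[0, 0, 0], [0, 0, 0.31]],
    [[0, 0, 0], [0, 0, 0.31]],
  ],
)

```text
time_s: 26.9
position: [0.3944, -0.2561, 0.1993]
tool_rot: [-0.0, 0.991, 0.135, -0.0]
ft_force: [1.0, 0.5, -1.8]
opening: 0.102
```

Run:
```python
from h import *
from plant import manip
s=plan([.394,-.256,.2],.25)
d={}
for n in("side","top"):
    f=manip.grab_frame(n);d[n]=f;a=f["frame"][:,:,::-1]
    a=a[50:310,170:390] if n=="side" else a[130:270,180:400]
    cv2.imwrite(f"pics/{n}15.png",cv2.resize(a,None,fx=2.3 if n=="side" else 3,fy=2.3 if n=="side" else 3,interpolation=cv2.INTER_CUBIC))
pickle.dump(d,open("f15.pkl","wb"))
```

```text
t 26.9 pos [ 0.3944 -0.2561  0.1993] open 9.6 F [ 0.97  0.51 -1.82] M [0.03 0.09 0.07]
shift [-0.0025 -0.0011 -0.0048] turn [-0.0001  0.      0.0129]
```

View pics/side15.png

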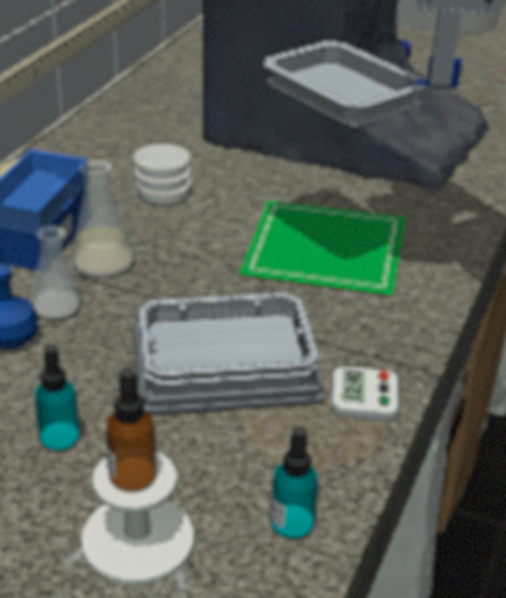

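View pics/top15.png

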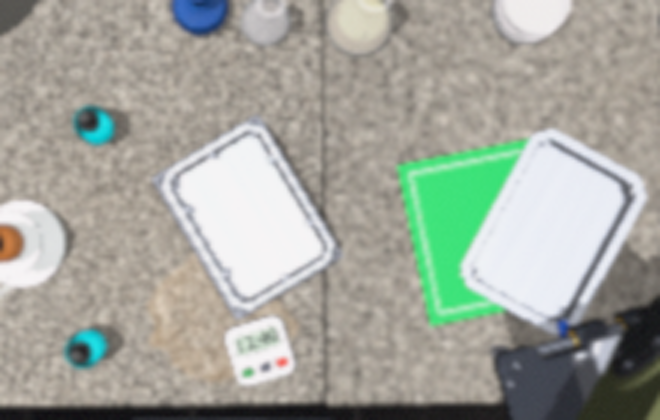

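Run:
```python
from h import *
d=pickle.load(open("f15.pkl","rb"));S,T=d["side"],d["top"]
print("centre",onz(T,365,206.7,.202))
tc=np.array([(548,130),(640,178),(575,325),(465,270)])/3+[180,130]
p=np.array([.3944,-.2561,.1993]);psi=.27;a=psi-np.pi/4;c,s=np.cos(a),np.sin(a);M=np.array([[c,-s,0],[s,c,0],[0,0,1]])
o=p+M@np.array([.076,.056,-.019]);print("pred centre",o)
L=np.array([[71,51,22],[71,-51,22],[-71,51,22],[-71,-51,22]])/1000.
W=L@M.T+o
print("side",((proj(S,W)-[170,50])*2.3).round(0));print("top",((proj(T,W)-[180,130])*3).round(0))
# bottle on stand check
h=cv2.cvtColor(S["frame"],cv2.COLOR_RGB2HSV).astype(int);m=((h[...,0]<18)&(h[...,1]>150)&(h[...,2]>60));m[:220]=0;m[:,:205]=0;m[:,250:]=0
v,u=np.nonzero(m);print("amber",u.min(),u.max(),v.min(),v.max(),u.mean());
print("proj base",proj(S,[[.4772,.2093,.068],[.4772,.2093,.166]]))
```

```text
centre [ 0.48563401 -0.2464289   0.202     ]
pred centre [ 0.48812869 -0.24483357  0.1803    ]
side [[253.  57.]
 [330.  36.]
 [350. 107.]
 [430.  81.]]
top [[539. 116.]
 [653. 180.]
 [452. 274.]
 [567. 339.]]
amber 217 236 230 261 227.14545454545456
proj base [[228.24494433 256.58561619]
 [225.8992361  209.66953989]]
```

Final checks before handing in:
- **Tray:** it is held about level over the mat. Its centre measures (0.486, -0.246), against the mat at (0.488, -0.247), with the underside near 0.18 m.
- **Bottle:** its base lines up with the stand's middle.
- **Lower trays:** they look seated in the holder.

```bash
python3 -c "
from plant import manip
print(abs(manip.state()['qd']).max()); print(manip.finish_job())"
```

```text
0.0019073958422968832
the job is handed in; nothing more can be done
None
```

I moved the amber bottle from the top tray to the round stand, then peeled the tray off by its fin corner and handed the job in at about 27 s, still holding the tray over the mat. The hand-in gives no verdict, so what follows rests on my own last checks.

- **Bottle:** it stands upright on the stand, within about 2 mm of the middle in the side view.
- **Peel:** I tilted the tray to about 0.29 rad about the far corner. In the pictures that corner stayed down while the fin corner rose. About 4 N of pull was measured at the first step and under 5 N after the second.
- **Lower trays:** they look fully down in the holder. I judged this by eye in the pictures, not by measuring the joint.
- **Tray:** the camera puts its centre about 3 mm from the mat's centre. The underside is about 0.18 m up, worked out from the arm pose, and the fingers were set to squeeze at 50 N.
- **Timer and small flask:** never touched, and both appear unmoved in the last pictures.

One small disagreement: the tray's rim appears a few millimetres lower in the side view than the arm pose predicts. That suggests a tilt of about 0.05 rad, well under the 0.22 rad limit.

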